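Stow the lint-roller refill in the two-tier shoe-care stand

TASK

Put the spare lint-roller refill away in the shoe-care stand: lay the kraft-wrapped roll in the stand's lower tray and let go of it, then fit the loose upper tray over it, so that each of its four corner holes goes down over its own post and it sits level, fully down on the shoulders of all four posts. Lower both into place rather than letting them drop, and leave the other things on the pull-out tray where they are.

Things in the scene. Friction and masses are not known exactly. Their poses are not given: they have to be found in the camera images.
- credenza: walnut credenza with its white laminate pull-out tray drawn out towards the robot (fixed). Origin: 22 mm below the tray's upper face, mid-way; x into the credenza, z up. The tray is open and flat from x = -194 to +280 mm, y = -506 to +506 mm; front lip 30 mm high, side lips 26 mm. Beyond x = +280 mm the credenza's top covers it, 200 mm above the origin
- stand: loose stand (1.4 kg): shallow wooden tray 220 (x) x 150 mm with four steel posts at x = +-97, y = +-62 mm. Origin: centre of its underside, z up. Inner floor 7 mm above the origin, inside 212 x 142 mm, walls up to 24 mm. Posts 15 mm thick up to a flat shoulder at 72 mm, then an 8 mm round-tipped spigot up to 88 mm. Same turned half round
- tier_grip (a point): middle of the carrying handle of the loose upper tray: a straight steel bar 90 mm long (along x), 16 mm wide (y) and 16 mm high, on an 8 mm thick leg at each end, over the tray's centre and balance point. It lies 64 mm above the tray's underside; x along the tray's long side, z up. Tray fully down on the stand: 136 mm above the stand's origin
- tier: the same upper tray, wood, 0.36 to 0.59 kg, 220 (x) x 150 mm, flat on the pull-out tray at first; origin at the centre of its underside. Floor 6 mm thick, walls 4 mm thick up to 26 mm, four round through holes of 11 mm at x = +-97, y = +-62 mm. Same turned half round
- roll_center (a point): centre of the refill roll: kraft-brown cylinder 46 mm in diameter, 100 mm long, white ends with a dark core, 0.05 to 0.1 kg, lying on its side on the pull-out tray and free to roll. Its x is the cylinder's axis (level); its y and z turn as it rolls. Lying in the stand's tray its centre is 30 mm above the stand's origin
- roll: the same roll; origin on its surface, 23 mm from the axis, half-way along
- brush: bystander: steel-backed shoe brush 200 x 52 x 36 mm, bristles down, long along its x, at the left end of the pull-out tray; origin under its centre
- lint_roller: bystander: lint roller with grey handle, about 200 mm long along its x, 46 mm high, at the right end of the pull-out tray; origin underneath, at the inner end of the paper roll
- shoe_horn: bystander: dark silicone shoe horn 195 x 42 x 12 mm, long along its x, lying at the far edge of the open part of the pull-out tray; origin underneath
- polish_tin: bystander: round flat shoe-polish tin, 62 mm in diameter, 23 mm high, lying about 100 mm from the roll's centre beyond the roll's end; origin under its centre
Mind the look-alikes: they are no part of the job. Leave any blue look-alike of the roll alone.

How it is judged:
By the outcome, as a careful person would: the job done as asked, in the order asked, and still so for the second after the job is handed in, with the robot touching nothing.
It also fails if it takes over 72 s, if anything falls off the work surface, if the arm or the gripper's body presses on something with over 40 N, if the wrist force passes 120 N, or if a joint passes its speed limit or range.

ROBOT

A 6-joint arm with a two-finger parallel gripper is mounted at the origin on the work surface. World frame = base frame: x ahead of the robot, y to its left, z up, the work surface at z = 0. Lengths are in m, angles in rad, forces in N, time in s.
With the tool pointing down it reaches from about 0.3 to 0.875 m from the base axis. Payload 4.2 kg.
Tool frame: the origin (TCP) lies midway between the tips of the shut fingers; the grasp point (between the pads) lies 19 mm behind it; x points along the fingers, z is the direction in which the jaws open and shut, and the axes are right-handed (so a half turn about x gives the same grasp; the last joint's range is limited). The gripper opens to 85 mm and grips with 20 to 120 N. Pads are 22 mm wide; open, the fingers measure 114 mm over their backs; the gripper's body (76 mm by 85 mm) begins 54 mm behind the grasp point. The pads swing forward as they close: fully open they stand 13 mm farther back than shut.
Start: joints at [-1.3, 0.32, 1.565, -0, 1.257, -0.02], TCP at [0.165, -0.551, 0.231] pointing down, gripper open.
Joint ranges: [-3.11, 3.11], [-0.84, 2.01], [0.21, 2.61], [-1.34, 4.49], [0.05, 2.63], [-2.56, 2.56]. Speed limits (rad/s): [2.57, 2.57, 3.14, 3.14, 3.14, 3.14].

INTERFACE

Orientations are given as a unit quaternion [w, x, y, z].
In Python, from bench import manip, viewer gives the robot as it stands.
- The arm moves only by the tool send_rows, never from a script. Its arguments are lists of equal length, an entry for each row: "dr": the turn, a rotation vector about the tool's x, y, z in rad, a list of three; "travel": the shift along the tool's x, y, z in m, a list of three; "grip": the finger opening in m, from 0 to 0.0854. In form: {"dr": [[wx, wy, wz], ...], "travel": [[tx, ty, tz], ...], "grip": [grip, ...]}. A call has 1 to 20 rows; each row is the pose to reach, as a shift and turn from the pose commanded when the call began, along the tool's axes at that moment; what a row does not reach only later rows make up. A row lasts 1/10 s, in which the tool goes at most 50 mm and 8.59 degrees, less where a joint would pass 70% of its speed; a pose out of reach is approached as far as the arm can. A call with a gripper value outside its range is refused whole. The fingers move at their own pace and stop on an object; "squeeze" is the grip in N (left out, the last holds). Time passes only in rows, so rows that repeat a pose let the fingers close. It gives the time, the measured TCP pose, the force and the opening at its end, in the units of the state.
- manip.get_state(): the state, without advancing time (a new reading comes with each control period).
- viewer.grab_frame(name): name is "scene" or "top"; returns a dict with "img" (400x640x3 uint8, red, green, blue), "depth" (400x640 float32, m along the optical axis (not along the pixel's ray), 0 where there is no reading), "mtx" (3x3 intrinsics, pixels), "k1" (the pictures are not rectified: a ray, as slopes to the right and down, at radius r is drawn at 1 + k1 r^2 times it, then the intrinsics apply), "T" (4x4, takes a point from camera to world coordinates). Camera axes: x right, y down, z forward; pixel columns grow to the right and rows downward; lengths in m; the calibration is good to about 2 mm. A picture is of the moment at which its call begins.
- manip.hand_in(): hands the job in, once; it reports no verdict.
Trained networks look in a picture, given as the dict that the camera call returned (one of the last four; its "shot" number tells which), for a name from the list of things; names that differ only in an ending like _2 or _b are one class to them, and where a whole thing is asked for, a point or a joint stands for the part that bears it (a point fixed in the world has none). Each returns a list of dicts, best first, with "score" (0 to 1); they miss things now and then, are a little off and sometimes report something else, mostly with a low value. They report only what shows in the picture. A call takes as long as a camera call. They do not tell look-alikes from the thing itself.
- viewer.trace(picture, query): "mask" (400x640 bool, what is visible of it) and "uv" ([column, row] in pixels, amid what is visible of it).
- viewer.spot_point(picture, query): "uv" ([column, row] in pixels: a listed point, or the origin of a listed thing).
The state is a dict: "t": time; "joint_pos": joint angles; "dq": joint speeds; "tau": joint torques, N m; "position": TCP position; "eef_rot": TCP orientation; "force": force on the tool from outside, world axes, zero at the start; "wrist_torque": the same for the moment, N m; "width": finger opening in m.
Only numpy, scipy, OpenCV 4.12 (cv2) and the standard library are available. Lean on these libraries where they do the work, as an engineer would, in place of code of your own. Each camera call takes 0.05 s, during which the arm holds its last target. There are 200 camera calls.

## Working session

There is one attempt and no reset: what is moved stays moved. The work goes in short steps, Python scripts to look and compute and a tool call to move; the robot and the scene stay as the last step left them, time stands still between calls to the robot, and variables do not carry over. Pictures are saved under pics/ and viewed, about 8 in all and at most 12, crops included, and the job is handed in when it is done.

Besides the shell and the picture viewer there is one more tool, called after "Emit:" as name(argument=value, ...), one argument or row to a line, values as JSON. send_rows: Moves the arm, as the interface text tells. Its arguments: {"type":"object","properties":{"dr":{"type":"array","items":{"type":"array","items":{"type":"number"}}},"travel":{"type":"array","items":{"type":"array","items":{"type":"number"}}},"grip":{"type":"array","items":{"type":"number"}},"squeeze":{"type":"number"}},"required":["dr","travel","grip"]}

```bash
ls; mkdir -p pics
cat > h.py <<'E'
import numpy as np, cv2
from bench import manip, viewer
from scipy.spatial.transform import Rotation as R
def world(p,u,v,d=None):
    m=p["mtx"]; u=np.atleast_1d(u).astype(float); v=np.atleast_1d(v).astype(float)
    x=(u-m[0,2])/m[0,0]; y=(v-m[1,2])/m[1,1]; a,b=x.copy(),y.copy()
    for _ in range(20):
        s=1+p["k1"]*(a*a+b*b); a,b=x/s,y/s
    if d is None: d=p["depth"][np.round(v).astype(int),np.round(u).astype(int)]
    c=np.stack([a*d,b*d,d],-1)
    return c@p["T"][:3,:3].T+p["T"][:3,3]
def onplane(p,u,v,z):
    a=world(p,u,v,1.0)-p["T"][:3,3]; return p["T"][:3,3]+a*((z-p["T"][2,3])/a[:,2])[:,None]
def project(p,P):
    c=(np.atleast_2d(P)-p["T"][:3,3])@p["T"][:3,:3]; a=c[:,0]/c[:,2];b=c[:,1]/c[:,2]
    s=1+p["k1"]*(a*a+b*b); m=p["mtx"]; return np.stack([m[0,0]*a*s+m[0,2],m[1,1]*b*s+m[1,2]],-1)
def save(p,n,crop=None,k=1):
    i=p["img"][...,::-1]
    if crop: i=i[crop[1]:crop[3],crop[0]:crop[2]]
    cv2.imwrite("pics/"+n,cv2.resize(i,None,fx=k,fy=k,interpolation=cv2.INTER_CUBIC))
E
python3 - <<'E'
from h import *
np.set_printoptions(precision=4,suppress=True)
print(manip.get_state())
ims=[]
for c in("scene","top"):
    p=viewer.grab_frame(c); ims.append(p); print(c,p["T"],p["mtx"],p["k1"])
    save(p,c+"0.png")
    for q in("stand","tier","roll","brush","lint_roller","shoe_horn","polish_tin"):
        for r in viewer.trace(p,q)[:3]:
            m=r["mask"]; v,u=np.nonzero(m); ok=p["depth"][v,u]>0
            w=world(p,u[ok],v[ok]); 
            print(q,round(r["score"],2),np.round(r["uv"]),m.sum(),np.median(w,0),w.min(0),w.max(0))
    for q in("tier_grip","roll_center","stand","tier","roll"):
        for r in viewer.spot_point(p,q)[:3]:
            print("pt",q,round(r["score"],2),np.round(r["uv"],1),world(p,*r["uv"]))
E
```

```text
pics
{'t': 0.0, 'joint_pos': array([-1.3   ,  0.3203,  1.5657, -0.    ,  1.2574, -0.02  ]), 'dq': array([ 0.0006, -0.0003,  0.001 ,  0.0006, -0.    , -0.0007]), 'tau': array([ -0.0012, -41.5522, -23.4158,  -0.0002,   0.0081,  -0.    ]), 'position': array([ 0.1647, -0.5504,  0.2305]), 'eef_rot': array([ 0.5667,  0.4227,  0.5677, -0.4219]), 'force': array([-0.5007,  0.1659, -0.0576]), 'wrist_torque': array([-0.0126, -0.0109,  0.0162]), 'width': 0.08512981892528919}
scene [[-0.8711  0.3083 -0.3823  1.1751]
 [ 0.4906  0.5828 -0.6479  1.2229]
 [ 0.0231 -0.7519 -0.6589  1.2386]
 [ 0.      0.      0.      1.    ]] [[509.0928   0.     318.5714]
 [  0.     509.0928 195.5514]
 [  0.       0.       1.    ]] 0.027941875982537803
stand 0.73 [266. 156.] 1686 [ 0.5412 -0.258   0.0329] [ 0.4015 -0.3722  0.0174] [ 0.6629 -0.1603  0.1138]
stand 0.65 [236. 132.] 507 [ 0.5923 -0.4338  0.0558] [ 0.4633 -0.4671  0.0242] [ 0.6785 -0.3304  0.1104]
tier 0.59 [301. 200.] 2119 [0.5582 0.0204 0.0323] [ 0.4304 -0.0801  0.0172] [0.6705 0.1106 0.1017]
roll 0.97 [448. 252.] 429 [0.2564 0.4766 0.0422] [0.1655 0.3922
[... 2405 characters left out ...]
.4255 -0.3512  0.0145] [ 0.6613 -0.1679  0.1178]
polish_tin 0.62 [259. 157.] 227 [0.6738 0.2951 0.0449] [0.6453 0.2667 0.0185] [0.7055 0.325  0.0583]
pt tier_grip 0.97 [335.7 190. ] [[0.5558 0.0226 0.032 ]]
pt roll_center 0.81 [264.7 183.9] [[0.5792 0.2799 0.0636]]
pt roll_center 0.68 [258.2 284. ] [[0.2201 0.3095 0.0459]]
pt roll_center 0.67 [215.7 279.9] [[0.2375 0.4625 0.0465]]
pt stand 0.72 [265.7 182.5] [[0.5836 0.2758 0.0676]]
pt stand 0.66 [409.6 191.7] [[ 0.5449 -0.252   0.0236]]
pt tier 0.73 [338.5 189.3] [[0.5501 0.0146 0.0874]]
pt roll 0.89 [217.7 276.1] [[0.251  0.4546 0.0491]]
pt roll 0.82 [175.5 190.7] [[0.5663 0.614  0.0357]]
pt roll 0.61 [267.6 188. ] [[0.5634 0.2692 0.0671]]
```

Run:
```python
import cv2
t=cv2.imread("pics/top0.png")[110:310,160:500]; s=cv2.imread("pics/scene0.png")[90:350,200:480]
cv2.imwrite("pics/topc.png",cv2.resize(t,None,fx=2.3,fy=2.3,interpolation=cv2.INTER_CUBIC))
cv2.imwrite("pics/scenec.png",cv2.resize(s,None,fx=2.3,fy=2.3,interpolation=cv2.INTER_CUBIC))
```

```text
(no output)
```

View pics/topc.png

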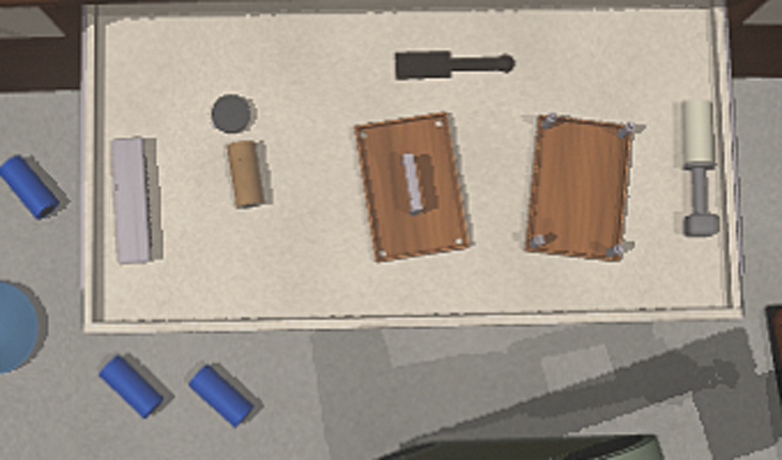

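View pics/scenec.png

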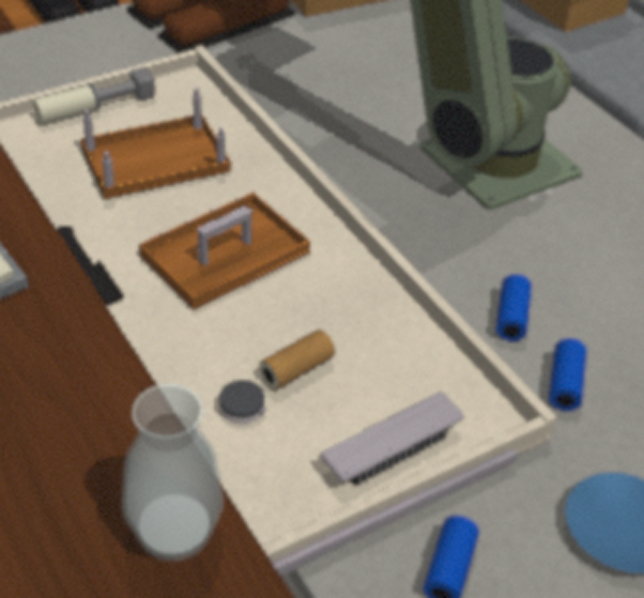

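```bash
cat > fit.py <<'E'
from h import *
from scipy.optimize import minimize
SS=8
def alpha(p,lo=0.30,hi=0.5):
    i=p["img"].astype(float); s=(i[...,0]-i[...,2])/(i[...,0]+1)
    return s
def box(x0,x1,y0,y1,z0,z1): return np.array([[x,y,z] for x in(x0,x1) for y in(y0,y1) for z in(z0,z1)])
def place(P,q,z): c,s=np.cos(q[2]),np.sin(q[2]); return np.stack([q[0]+c*P[:,0]-s*P[:,1],q[1]+s*P[:,0]+c*P[:,1],P[:,2]+z],-1)
def hullmask(p,P,roi):
    x0,y0,x1,y1=roi; uv=(project(p,P)-[x0,y0]+0.5)*SS-0.5
    h=cv2.convexHull(uv.astype(np.float32)); m=np.zeros(((y1-y0)*SS,(x1-x0)*SS),np.uint8)
    cv2.fillConvexPoly(m,np.round(h*16).astype(np.int32),255,shift=4)
    return cv2.resize(m,(x1-x0,y1-y0),interpolation=cv2.INTER_AREA)/255.
a=np.linspace(0,2*np.pi,24,endpoint=False)
CYL=np.array([[x,.023*np.cos(t),.023*np.sin(t)+.023] for x in(-.05,.05) for t in a])
posts=[box(x-.0075,x+.0075,y-.0075,y+.0075,0.0,.088) for x in(-.097,.097) for y in(-.062,.062)]
MODEL={"stand":(box(-.11,.11,-.075,.075,0,.024),posts),
 "tier":(box(-.11,.11,-.075,.075,0,.026),[box(-.045,.045,-.008,.008,.006,.072)]),
 "roll":(CYL,[])}
def fit(pics,name,q0,z,s0=None,extra=None):
    hull,occ=MODEL[name]; D=[]
    for p in pics:
        uv=project(p,place(hull,q0,z)); x0,y0=np.floor(uv.min(0)-9).astype(int); x1,y1=np.ceil(uv.max(0)+9).astype(int); roi=(x0,y0,x1,y1)
        s=alpha(p)[y0:y1,x0:x1]; m=hullmask(p,place(hull,q0,z),roi)
        ker=np.ones((7,7)); core=cv2.erode(m,ker)>.9; out=cv2.dilate(m,ker)<.1
        fg=np.median(s[core]); bg=np.median(s[out]); al=np.clip((s-bg)/(fg-bg),0,1)
        band=~core
        w=np.ones_like(m)
        for o in occ: w[cv2.dilate(hullmask(p,place(o,q0,z),roi),np.ones((5,5)))>.02]=0
        if extra is not None: w*=extra(p)[y0:y1,x0:x1]
        w[core]=0
        D.append((p,roi,al,w))
    def cost(v):
        q=np.array(q0)+np.array(v)*[.001,.001,.01]
        return sum((w*(hullmask(p,place(hull,q,z),r)-al)**2).sum() for p,r,al,w in D)
    r=minimize(cost,[0,0,0],method="Nelder-Mead",options=dict(initial_simplex=np.array([[0,0,0],[6,0,0],[0,6,0],[0,0,5.]]),xatol=.02,fatol=.01))
    return np.array(q0)+r.x*[.001,.001,.01],r.fun,sum(w.sum() for *_,w in D)
E
cat > m1.py <<'E'
from fit import *
np.set_printoptions(precision=4,suppress=True)
S=viewer.grab_frame("scene");T=viewer.grab_frame("top")
for p,us in((S,[(270,220),(350,230)]),(T,[(300,190),(375,150),(375,230),(300,235)])):
    for u,v in us:
        U,V=np.meshgrid(range(u-8,u+9),range(v-8,v+9)); w=world(p,U.ravel(),V.ravel()); print("floor",np.median(w,0))
z=0.022
for n,q in(("stand",(.547,-.255,-.05)),("tier",(.55,.012,.12)),("roll",(.573,.273,.07))):
    for nm,P in(("S",[S]),("T",[T]),("ST",[S,T])):
        r=fit(P,n,q,z); r=fit(P,n,r[0],z); print(n,nm,r[0],r[1],r[2])
E
python3 m1.py
```

```text
floor [0.6793 0.0627 0.0234]
floor [0.463  0.2314 0.0239]
floor [0.56   0.1542 0.0217]
floor [ 0.7048 -0.1285  0.0223]
floor [ 0.4058 -0.118   0.0225]
floor [0.394  0.1572 0.0226]
stand S [ 0.5394 -0.257  -0.1351] 91.2804723187263 3124.0
stand T [ 0.5456 -0.2562 -0.1404] 24.006519956530553 3210.0
stand ST [ 0.5451 -0.2561 -0.1379] 120.53840334944525 6219.0
tier S [0.5476 0.0127 0.1349] 376.0261753170053 5216.0
tier T [0.5526 0.0129 0.1378] 44.958674305747046 4088.0
tier ST [0.5517 0.013  0.1341] 444.8555509842663 9228.0
roll S [0.5653 0.2754 0.1617] 66.75503015667297 2300.0
roll T [0.5781 0.2768 0.1474] 23.233653933191935 1620.0
roll ST [0.5755 0.2766 0.1369] 99.61205861062629 3856.0
```

```bash
cat > plan.py <<'E'
from h import *
def plan(xyz,yaw):
    s=manip.get_state(); w,x,y,z=s["eef_rot"]; Rc=R.from_quat([x,y,z,w]).as_matrix()
    best=None
    for k in(0,np.pi):
        c=np.array([np.cos(yaw+k),np.sin(yaw+k),0]); X=np.array([0,0,-1.]); Rd=np.stack([X,np.cross(c,X),c],1)
        d=R.from_matrix(Rc.T@Rd).as_rotvec()
        if best is None or np.linalg.norm(d)<np.linalg.norm(best): best=d
    print("t",round(s["t"],2),"pos",s["position"].round(4),"q6",s["joint_pos"].round(2),"w",round(s["width"],4),"F",s["force"].round(1))
    print(" axes",Rc.round(3).tolist())
    print(" dr",best.round(4).tolist(),"travel",(Rc.T@(np.array(xyz)-s["position"])).round(4).tolist())
E
python3 - <<'E'
from plan import *
plan([.576,.276,.15],.14+np.pi/2)
E
```

```text
t 1.4 pos [ 0.1649 -0.5509  0.2313] q6 [-1.3   0.32  1.56  0.    1.26 -0.02] w 0.0859 F [ 0.  -0.7  0.3]
 axes [[0.0, 0.958, 0.287], [-0.0, 0.287, -0.958], [-1.0, 0.0, 0.0]]
 dr [0.1508, 0.0001, -0.0] travel [0.0813, 0.631, -0.6743]
```

Emit:
send_rows(
  dr=[
    [0.15,0,0],
    [0.15,0,0],
    [0.15,0,0],
    [0.15,0,0],
    [0.15,0,0],
    [0.15,0,0],
    [0.15,0,0],
    [0.15,0,0],
    [0.15,0,0],
    [0.15,0,0],
    [0.15,0,0],
    [0.15,0,0],
    [0.15,0,0],
    [0.15,0,0],
    [0.15,0,0],
    [0.15,0,0],
    [0.15,0,0],
    [0.15,0,0],
    [0.15,0,0],
    [0.15,0,0],
  ],
  travel=[
    [0.0,0.631,-0.674],
    [0.0,0.631,-0.674],
    [0.0,0.631,-0.674],
    [0.0,0.631,-0.674],
    [0.0,0.631,-0.674],
    [0.0,0.631,-0.674],
    [0.0,0.631,-0.674],
    [0.0,0.631,-0.674],
    [0.0,0.631,-0.674],
    [0.0,0.631,-0.674],
    [0.0,0.631,-0.674],
    [0.0,0.631,-0.674],
    [0.0,0.631,-0.674],
    [0.0,0.631,-0.674],
    [0.0,0.631,-0.674],
    [0.0,0.631,-0.674],
    [0.0,0.631,-0.674],
    [0.0,0.631,-0.674],
    [0.081,0.631,-0.674],
    [0.081,0.631,-0.674],
  ],
  grip=[0.085,0.085,0.085,0.085,0.085,0.085,0.085,0.085,0.085,0.085,0.085,0.085,0.085,0.085,0.085,0.085,0.085,0.085,0.085,0.085],
  squeeze=30,
)

```text
t: 3.4
position: [0.5763, 0.2777, 0.1482]
eef_rot: [0.534, 0.463, 0.534, -0.463]
force: [0.8, 0.2, -0.1]
width: 0.0849
```

Run:
```python
from plan import *
plan([.576,.276,.023],.14+np.pi/2)
p=viewer.grab_frame("scene"); save(p,"g1.png",(250,150,450,330),3)
```

```text
t 3.4 pos [0.5763 0.2777 0.1482] q6 [0.43 0.48 1.53 0.   1.13 1.86] w 0.0849 F [ 0.8  0.2 -0.1]
 axes [[-0.0, 0.99, 0.142], [-0.0, 0.142, -0.99], [-1.0, -0.0, 0.0]]
 dr [0.0029, 0.0001, 0.0003] travel [0.1252, -0.0006, 0.0016]
```

View pics/g1.png

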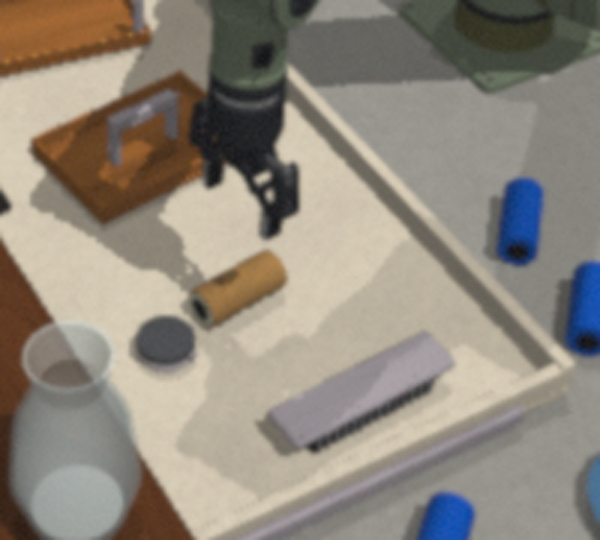

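The picture shows the open fingers (210,175 / 275,215 in the crop) hovering over the brown roll (240,290), with the tin, the tier and the brush all clear. Descending.

Emit:
send_rows(
  dr=[
    [0.003,0,0],
    [0.003,0,0],
    [0.003,0,0],
    [0.003,0,0],
    [0.003,0,0],
    [0.003,0,0],
    [0.003,0,0],
    [0.003,0,0],
    [0.003,0,0],
    [0.003,0,0],
    [0.003,0,0],
    [0.003,0,0],
    [0.003,0,0],
    [0.003,0,0],
  ],
  travel=[
    [0.03,0,0.001],
    [0.06,0,0.001],
    [0.09,0,0.001],
    [0.11,0,0.001],
    [0.12,0,0.001],
    [0.125,0,0.001],
    [0.125,0,0.001],
    [0.125,0,0.001],
    [0.125,0,0.001],
    [0.125,0,0.001],
    [0.125,0,0.001],
    [0.125,0,0.001],
    [0.125,0,0.001],
    [0.125,0,0.001],
  ],
  grip=[0.085,0.085,0.085,0.085,0.085,0.085,0.085,0.07,0.06,0.05,0.04,0.03,0.03,0.03],
  squeeze=30,
)

```text
t: 4.85
position: [0.5767, 0.275, 0.0262]
eef_rot: [0.533, 0.465, 0.533, -0.464]
force: [-0.9, -0.0, 5.7]
width: 0.0451
```

Emit:
send_rows(
  dr=[
    [0,0,0],
    [0,0,0],
    [0,0,0],
    [0,0,0],
    [0,0,0],
    [0,0,0],
    [0,0,0],
    [0,0,0],
  ],
  travel=[
    [0,0,0],
    [0,0,0],
    [-0.02,0,0],
    [-0.05,0,0],
    [-0.1,0,0],
    [-0.15,0,0],
    [-0.18,0,0],
    [-0.18,0,0],
  ],
  grip=[0.03,0.03,0.03,0.03,0.03,0.03,0.03,0.03],
)

```text
t: 5.65
position: [0.5785, 0.2758, 0.2107]
eef_rot: [0.535, 0.468, 0.532, -0.461]
force: [1.1, -0.8, -1.5]
width: 0.0452
```

Run:
```python
from plan import *
plan([.5455,-.256,.16],-.139+np.pi/2)
p=viewer.grab_frame("scene"); save(p,"g2.png",(250,110,450,290),3)
```

```text
t 5.65 pos [0.5785 0.2758 0.2107] q6 [ 0.43  0.43  1.44 -0.    1.26  1.86] w 0.0452 F [ 1.1 -0.8 -1.5]
 axes [[0.01, 0.99, 0.137], [0.004, 0.137, -0.991], [-1.0, 0.01, -0.003]]
 dr [0.2767, -0.0042, -0.0096] travel [0.0482, -0.1062, 0.5223]
```

View pics/g2.png

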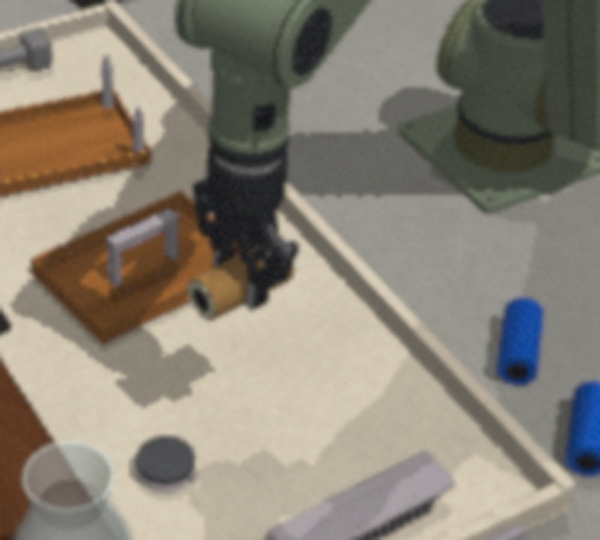

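Emit:
send_rows(
  dr=[
    [0.05,0,0],
    [0.1,0,0],
    [0.15,0,0],
    [0.2,0,0],
    [0.25,0,0],
    [0.279,0,0],
    [0.279,0,0],
    [0.279,0,0],
    [0.279,0,0],
    [0.279,0,0],
    [0.279,0,0],
    [0.279,0,0],
    [0.279,0,0],
    [0.279,0,0],
    [0.279,0,0],
    [0.279,0,0],
    [0.279,0,0],
  ],
  travel=[
    [0,-0.006,0.03],
    [0,-0.014,0.07],
    [0,-0.022,0.11],
    [0,-0.03,0.15],
    [0,-0.039,0.19],
    [0,-0.047,0.23],
    [0,-0.055,0.27],
    [0,-0.063,0.31],
    [0,-0.071,0.35],
    [0,-0.079,0.39],
    [0,-0.087,0.43],
    [0,-0.095,0.47],
    [0,-0.103,0.505],
    [0,-0.106,0.522],
    [0.03,-0.106,0.522],
    [0.05,-0.106,0.522],
    [0.05,-0.106,0.522],
  ],
  grip=[0.03,0.03,0.03,0.03,0.03,0.03,0.03,0.03,0.03,0.03,0.03,0.03,0.03,0.03,0.03,0.03,0.03],
)

```text
t: 7.4
position: [0.5403, -0.2551, 0.1506]
eef_rot: [-0.46, -0.533, -0.467, 0.535]
force: [-1.1, 0.1, -0.8]
width: 0.045
```

Emit:
send_rows(
  dr=[
    [0,0,0],
    [0,0,0],
  ],
  travel=[
    [0,0,0],
    [0,0,0],
  ],
  grip=[0.03,0.03],
)

```text
t: 7.6
position: [0.5437, -0.2567, 0.1562]
eef_rot: [0.464, 0.534, 0.463, -0.534]
force: [-0.3, 0.1, -1.4]
width: 0.0456
```

Run:
```python
from plan import *
plan([.5455,-.256,.034],-.139+np.pi/2)
p=viewer.grab_frame("scene"); save(p,"g3.png",(200,70,360,200),4)
```

```text
t 7.6 pos [ 0.5437 -0.2567  0.1562] q6 [-0.46  0.41  1.62  0.    1.11  1.25] w 0.0456 F [-0.3  0.1 -1.4]
 axes [[0.001, 0.99, -0.14], [-0.001, -0.14, -0.99], [-1.0, 0.002, 0.0]]
 dr [-0.0016, 0.0004, -0.0015] travel [0.1222, 0.0015, -0.001]
```

View pics/g3.png

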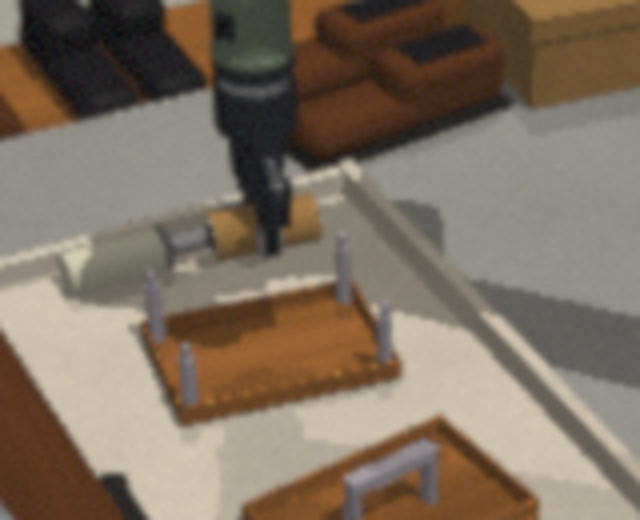

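The roll (265,225 in the crop) is level, parallel to the stand's long side and above its middle, between the posts. Lowering it.

Emit:
send_rows(
  dr=[
    [0,0,0],
    [0,0,0],
    [0,0,0],
    [0,0,0],
    [0,0,0],
    [0,0,0],
    [0,0,0],
    [0,0,0],
  ],
  travel=[
    [0.02,0,0],
    [0.05,0,0],
    [0.075,0,0],
    [0.095,0,0],
    [0.108,0,0],
    [0.115,0,0],
    [0.115,0,0],
    [0.115,0,0],
  ],
  grip=[0.03,0.03,0.03,0.03,0.03,0.03,0.03,0.03],
)

```text
t: 8.45
position: [0.5437, -0.2572, 0.0413]
eef_rot: [0.464, 0.534, 0.463, -0.534]
force: [-0.4, 0.1, -0.9]
width: 0.0453
```

Emit:
send_rows(
  dr=[
    [0,0,0],
    [0,0,0],
  ],
  travel=[
    [0.002,0,0],
    [0.003,0,0],
  ],
  grip=[0.03,0.03],
)

```text
t: 8.65
position: [0.5434, -0.2571, 0.038]
eef_rot: [0.464, 0.534, 0.463, -0.534]
force: [-0.6, 0.4, -1.0]
width: 0.0452
```

Emit:
send_rows(
  dr=[
    [0,0,0],
    [0,0,0],
  ],
  travel=[
    [0.002,0,0],
    [0.002,0,0],
  ],
  grip=[0.03,0.03],
)

```text
t: 8.85
position: [0.5429, -0.2568, 0.0352]
eef_rot: [-0.463, -0.534, -0.464, 0.534]
force: [-0.2, 0.1, -1.0]
width: 0.0452
```

Emit:
send_rows(
  dr=[
    [0,0,0],
    [0,0,0],
  ],
  travel=[
    [0.002,0,0],
    [0.002,0,0],
  ],
  grip=[0.03,0.03],
)

```text
t: 9.05
position: [0.5431, -0.2569, 0.0333]
eef_rot: [0.464, 0.534, 0.463, -0.534]
force: [-0.0, -0.0, -1.2]
width: 0.0452
```

Emit:
send_rows(
  dr=[
    [0,0,0],
    [0,0,0],
  ],
  travel=[
    [0.001,0,0],
    [0.001,0,0],
  ],
  grip=[0.03,0.03],
)

```text
t: 9.25
position: [0.5431, -0.2569, 0.0332]
eef_rot: [0.464, 0.534, 0.463, -0.534]
force: [-2.0, -0.1, 5.0]
width: 0.0449
```

Emit:
send_rows(
  dr=[
    [0,0,0],
    [0,0,0],
    [0,0,0],
    [0,0,0],
    [0,0,0],
    [0,0,0],
    [0,0,0],
    [0,0,0],
    [0,0,0],
    [0,0,0],
  ],
  travel=[
    [-0.001,0,0],
    [-0.001,0,0],
    [-0.001,0,0],
    [-0.001,0,0],
    [-0.001,0,0],
    [-0.001,0,0],
    [-0.001,0,0],
    [-0.001,0,0],
    [-0.001,0,0],
    [-0.001,0,0],
  ],
  grip=[0.046,0.048,0.05,0.055,0.06,0.065,0.07,0.075,0.075,0.075],
)

```text
t: 10.25
position: [0.543, -0.2569, 0.0334]
eef_rot: [-0.464, -0.534, -0.463, 0.534]
force: [0.0, -0.5, 0.4]
width: 0.0749
```

Emit:
send_rows(
  dr=[
    [0,0,0],
    [0,0,0],
    [0,0,0],
    [0,0,0],
    [0,0,0],
    [0,0,0],
    [0,0,0],
  ],
  travel=[
    [-0.01,0,0],
    [-0.03,0,0],
    [-0.06,0,0],
    [-0.1,0,0],
    [-0.14,0,0],
    [-0.17,0,0],
    [-0.17,0,0],
  ],
  grip=[0.075,0.075,0.075,0.075,0.075,0.075,0.075],
)

```text
t: 10.95
position: [0.5454, -0.258, 0.2095]
eef_rot: [0.467, 0.536, 0.46, -0.532]
force: [0.1, -0.2, 0.4]
width: 0.0754
```

Run:
```python
from plan import *
from fit import *
np.set_printoptions(precision=4,suppress=True)
T=viewer.grab_frame("top");S=viewer.grab_frame("scene")
a=T["img"][150:250,300:470];b=S["img"][100:240,210:350]
i=np.zeros((140,310,3),np.uint8); i[:100,:170]=a; i[:,170:]=b
cv2.imwrite("pics/g4.png",cv2.resize(i[...,::-1],None,fx=2.5,fy=2.5,interpolation=cv2.INTER_CUBIC))
for P in([T],[S]): r=fit(P,"tier",(.5526,.0129,.137),.022);print("tier",r)
r=viewer.spot_point(T,"tier_grip")[0]; print(r["score"],onplane(T,*r["uv"],.086))
r=viewer.spot_point(S,"tier_grip")[0]; print(r["score"],onplane(S,*r["uv"],.086))
plan([.5526,.0129,.2],.137+np.pi/2)
```

```text
tier (array([0.5526, 0.0128, 0.1367]), np.float64(46.07054999502766), np.float64(4086.0))
tier (array([0.548 , 0.0125, 0.1382]), np.float64(386.02432499904756), np.float64(5303.0))Traceback (most recent call last):
  File "<stdin>", line 9, in <module>
  File "h.py", line 13, in onplane
    a=world(p,u,v,1.0)-p["T"][:3,3]; return p["T"][:3,3]+a*((z-p["T"][2,3])/a[:,2])[:,None]
      ~~~~~^^^^^^^^^^^
  File "h.py", line 10, in world
    c=np.stack([a*d,b*d,d],-1)
    raise ValueError('all input arrays must have the same shape')
ValueError: all input arrays must have the same shape
```

View pics/g4.png

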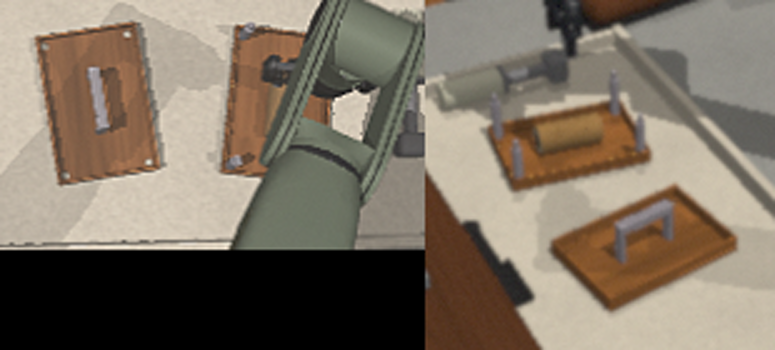

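The roll lies in the stand (565,132 in the right half), released, and the tier hasn't moved. Next is the tier's handle.

```bash
sed -i 's/if d is None: d=/d=np.full_like(u,d) if d is not None else /; s/^    d=np.full_like(u,d) if d is not None else p/    d=np.full_like(u,d) if d is not None else p/' h.py
python3 - <<'E'
from plan import *
plan([.5526,.0129,.2],.137+np.pi/2)
T=viewer.grab_frame("top")
for r in viewer.spot_point(T,"tier_grip")[:1]: print(r["score"],onplane(T,*r["uv"],.086))
E
```

```text
t 11.1 pos [ 0.5424 -0.2566  0.2031] q6 [-0.46  0.38  1.55 -0.    1.22  1.25] w 0.0748 F [-0.1 -0.3 -0.1]
 axes [[-0.001, 0.99, -0.141], [0.0, -0.141, -0.99], [-1.0, -0.001, -0.0]]
 dr [-0.2783, -0.0003, 0.0007] travel [0.0031, -0.0279, -0.2683]
0.68 [[0.55327728 0.02050913 0.086     ]]
```

Run:
```python
from plan import *
T=viewer.grab_frame("top")
print(onplane(T,339.4,189.6,.094))
print(project(T,[[.5526,.0129,.094]]))
i=T["img"][180:200,325:352].astype(int); sat=(i[...,0]-i[...,2]); print(sat[::2])
```

```text
[[0.54794169 0.01169426 0.094     ]]
[[339.02560408 188.3091496 ]]
[[65 65 65 59 52 51 54 62 65 39 -1  3  6  5  8 28 39 37 37 42 48 45 62 79
  74 76 73]
 [64 62 55 53 52 49 53 59 64 60 38 14  5  4  1 17 63 35 41 47 48 48 43 57
  78 76 73]
 [64 56 56 55 54 50 52 58 61 61 51 15  2  5  2  8 67 73 46 46 47 49 45 60
  80 76 74]
 [58 57 55 55 54 51 51 57 60 60 65 28  1  6  5 11 58 72 44 46 48 50 45 59
  81 77 74]
 [61 55 56 57 52 52 51 54 60 61 61 45 12  1  3 -1 20 76 45 46 47 50 46 61
  81 78 74]
 [64 57 55 57 56 52 51 55 59 58 61 54 12  1  5  2 14 59 50 46 47 50 49 60
  80 79 75]
 [66 57 57 59 57 52 51 53 58 58 60 60 21  1  3  2 12 59 74 43 47 51 50 45
  62 82 71]
 [66 58 57 58 57 53 49 53 57 57 58 63 46 12  3  5  0 21 75 43 48 51 50 47
  56 69 66]
 [67 60 57 58 58 54 51 52 56 58 58 63 54 17  1  5  3 12 62 59 35 39 42 45
  35 50 68]
 [66 62 58 58 59 56 52 53 56 57 58 60 61 22  1  5  4  9 50 62 34 39 37 38
  37 52 69]]
```

Emit:
send_rows(
  dr=[
    [-0.05,0,0],
    [-0.1,0,0],
    [-0.15,0,0],
    [-0.2,0,0],
    [-0.25,0,0],
    [-0.278,0,0],
    [-0.278,0,0],
    [-0.278,0,0],
    [-0.278,0,0],
    [-0.278,0,0],
  ],
  travel=[
    [0,-0.003,-0.03],
    [0,-0.007,-0.07],
    [0,-0.011,-0.11],
    [0,-0.016,-0.15],
    [0,-0.02,-0.19],
    [0,-0.024,-0.23],
    [0,-0.027,-0.255],
    [0.003,-0.028,-0.268],
    [0.003,-0.028,-0.268],
    [0.003,-0.028,-0.268],
  ],
  grip=[0.075,0.075,0.075,0.075,0.075,0.07,0.065,0.06,0.06,0.06],
)

```text
t: 12.25
position: [0.5528, 0.0116, 0.1996]
eef_rot: [0.533, 0.464, 0.533, -0.465]
force: [0.2, 0.5, 0.1]
width: 0.0602
```

Run:
```python
from plan import *
plan([.5526,.0129,.066],.137+np.pi/2)
```

```text
t 12.25 pos [0.5528 0.0116 0.1996] q6 [ 0.    0.31  1.67 -0.    1.17  1.44] w 0.0602 F [0.2 0.5 0.1]
 axes [[-0.001, 0.991, 0.136], [-0.001, 0.136, -0.991], [-1.0, -0.001, 0.001]]
 dr [-0.0003, 0.0006, 0.0014] travel [0.1336, 0.0002, -0.0014]
```

Emit:
send_rows(
  dr=[
    [0,0,0],
    [0,0,0],
    [0,0,0],
    [0,0,0],
    [0,0,0],
    [0,0,0],
    [0,0,0],
    [0,0,0],
    [0,0,0],
    [0,0,0],
    [0,0,0],
    [0,0,0],
    [0,0,0],
    [0,0,0],
    [0,0,0],
    [0,0,0],
  ],
  travel=[
    [0.03,0,0],
    [0.06,0,0],
    [0.09,0,0],
    [0.115,0,0],
    [0.128,0,0],
    [0.134,0,0],
    [0.134,0,0],
    [0.134,0,0],
    [0.134,0,0],
    [0.134,0,0],
    [0.134,0,0],
    [0.134,0,0],
    [0.134,0,0],
    [0.134,0,0],
    [0.134,0,0],
    [0.134,0,0],
  ],
  grip=[0.06,0.06,0.06,0.06,0.06,0.06,0.06,0.045,0.035,0.028,0.022,0.018,0.014,0.01,0.005,0.005],
  squeeze=80,
)

```text
t: 13.85
position: [0.5532, 0.0134, 0.0671]
eef_rot: [0.533, 0.465, 0.533, -0.464]
force: [-1.2, 5.2, 5.0]
width: 0.0142
```

Emit:
send_rows(
  dr=[
    [0,0,0],
    [0,0,0],
    [0,0,0],
    [0,0,0],
  ],
  travel=[
    [0,0,0],
    [0,0,0],
    [0,0,0],
    [0,0,0],
  ],
  grip=[0.005,0.005,0.005,0.005],
)

```text
t: 14.25
position: [0.5532, 0.0135, 0.0672]
eef_rot: [0.533, 0.465, 0.533, -0.464]
force: [-0.9, 5.2, 6.6]
width: 0.0145
```

```bash
cat > m2.py <<'E'
from plan import *
from fit import *
np.set_printoptions(precision=5,suppress=True)
for k in range(2):
    T=viewer.grab_frame("top");S=viewer.grab_frame("scene")
    for nm,p in(("T",T),("S",S)):
        a=fit([p],"tier",(.5526,.0129,.137),.022); b=fit([p],"stand",(.5455,-.256,-.139),.022)
        print(nm,"tier",a[0],round(a[1],1),"stand",b[0],round(b[1],1),"diff",b[0]-a[0])
s=[manip.get_state() for _ in range(3)]
plan([.5526,.0129,.066],.137+np.pi/2)
i=T["img"][150:250,300:470]; cv2.imwrite("pics/g5.png",cv2.resize(i[...,::-1],None,fx=4,fy=4,interpolation=cv2.INTER_CUBIC))
E
python3 m2.py
```

```text
T tier [ 0.50594 -0.01493  0.05287] 291.5 stand [ 0.54552 -0.25612 -0.13993] 14.8 diff [ 0.03957 -0.24119 -0.1928 ]
S tier [0.54836 0.0124  0.13922] 343.6 stand [ 0.54171 -0.25736 -0.14119] 57.7 diff [-0.00665 -0.26976 -0.28041]
T tier [ 0.50558 -0.01491  0.05384] 295.4 stand [ 0.54551 -0.25614 -0.13956] 14.5 diff [ 0.03993 -0.24123 -0.1934 ]
S tier [0.54798 0.01257 0.1249 ] 343.7 stand [ 0.54154 -0.25715 -0.14739] 57.4 diff [-0.00644 -0.26971 -0.27229]
t 14.45 pos [0.5532 0.0134 0.0671] q6 [0.   0.44 1.84 0.   0.86 1.44] w 0.0148 F [-1.4  5.   5.6]
 axes [[0.001, 0.991, 0.136], [0.002, 0.136, -0.991], [-1.0, 0.001, -0.001]]
 dr [-0.0008, -0.0014, -0.0011] travel [0.0011, -0.0006, 0.0005]
```

View pics/g5.png

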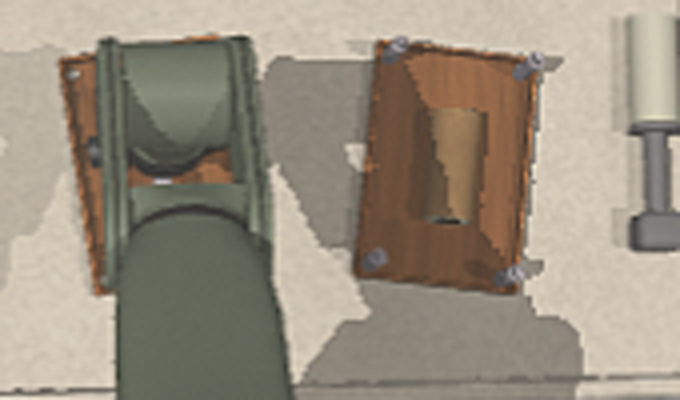

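Emit:
send_rows(
  dr=[
    [0,0,0],
    [0,0,0],
    [0,0,0],
    [0,0,0],
    [0,0,0],
    [0,0,0],
    [0,0,0],
    [0,0,0],
    [0,0,0],
  ],
  travel=[
    [-0.005,0,0],
    [-0.015,0,0],
    [-0.035,0,0],
    [-0.06,0,0],
    [-0.085,0,0],
    [-0.105,0,0],
    [-0.12,0,0],
    [-0.125,0,0],
    [-0.125,0,0],
  ],
  grip=[0.005,0.005,0.005,0.005,0.005,0.005,0.005,0.005,0.005],
)

```text
t: 15.35
position: [0.5529, 0.0122, 0.1916]
eef_rot: [0.533, 0.465, 0.533, -0.465]
force: [0.1, 0.3, -6.3]
width: 0.0147
```

Emit:
send_rows(
  dr=[
    [0.02,0,0],
    [0.05,0,0],
    [0.08,0,0],
    [0.11,0,0],
    [0.14,0,0],
    [0.17,0,0],
    [0.2,0,0],
    [0.23,0,0],
    [0.255,0,0],
    [0.27,0,0],
    [0.276,0,0],
    [0.276,0,0],
    [0.276,0,0],
    [0.276,0,0],
  ],
  travel=[
    [0,-0.0025,0.015],
    [0,-0.0065,0.04],
    [0,-0.0115,0.07],
    [0,-0.0164,0.1],
    [0,-0.0213,0.13],
    [0,-0.0262,0.16],
    [0,-0.031,0.19],
    [0,-0.036,0.22],
    [0,-0.04,0.245],
    [0,-0.0425,0.26],
    [0,-0.0435,0.266],
    [0,-0.0435,0.266],
    [0,-0.0435,0.266],
    [0,-0.0435,0.266],
  ],
  grip=[0.005,0.005,0.005,0.005,0.005,0.005,0.005,0.005,0.005,0.005,0.005,0.005,0.005,0.005],
)

```text
t: 16.75
position: [0.5462, -0.2558, 0.1913]
eef_rot: [0.464, 0.533, 0.465, -0.533]
force: [0.1, 0.0, -5.3]
width: 0.0145
```

Run:
```python
from plan import *
from fit import *
np.set_printoptions(precision=5,suppress=True)
plan([.546,-.256,.165],-.1395+np.pi/2)
S=viewer.grab_frame("scene"); save(S,"g6.png",(200,60,360,190),4)
z=manip.get_state()["position"][2]-.0671+.022
print(fit([S],"tier",(.542,-.256,-.14),z),z)
```

```text
t 16.75 pos [ 0.5462 -0.2558  0.1913] q6 [-0.46  0.39  1.56  0.    1.19  1.25] w 0.0145 F [ 0.1  0.  -5.3]
 axes [[-0.0, 0.991, -0.137], [0.001, -0.137, -0.991], [-1.0, -0.0, -0.001]]
 dr [0.0017, -0.0005, 0.0003] travel [0.0263, -0.0002, 0.0002]
(array([ 0.54364, -0.24668, -0.10987]), np.float64(540.5500396360032), np.float64(3663.0)) 0.14627147830177994
```

View pics/g6.png

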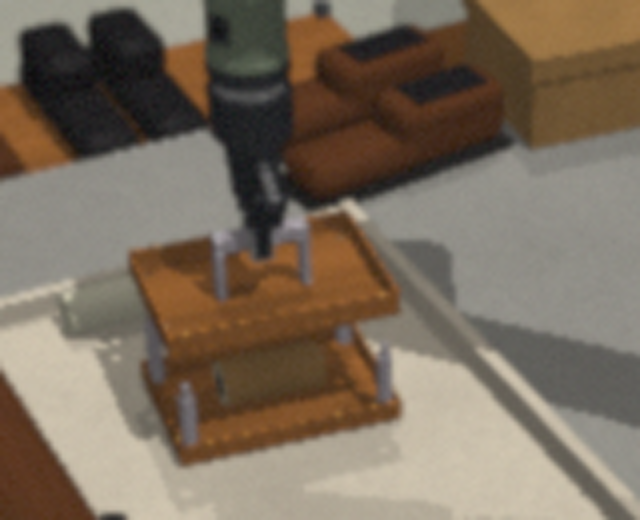

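The tier hangs level (265,290 in the crop) above the four posts, parallel to the stand. Lowering in steps while watching the force.

Emit:
send_rows(
  dr=[
    [0,0,0],
    [0,0,0],
    [0,0,0],
    [0,0,0],
    [0,0,0],
  ],
  travel=[
    [0.01,0,0],
    [0.022,0,0],
    [0.03,0,0],
    [0.033,0,0],
    [0.033,0,0],
  ],
  grip=[0.005,0.005,0.005,0.005,0.005],
)

```text
t: 17.3
position: [0.5457, -0.2568, 0.1573]
eef_rot: [-0.463, -0.533, -0.465, 0.534]
force: [-0.3, 0.8, -5.5]
width: 0.0146
```

Emit:
send_rows(
  dr=[
    [0,0,0],
    [0,0,0],
    [0,0,0],
  ],
  travel=[
    [0.002,0,0],
    [0.004,0,0],
    [0.004,0,0],
  ],
  grip=[0.005,0.005,0.005],
)

```text
t: 17.6
position: [0.5461, -0.2571, 0.1543]
eef_rot: [-0.464, -0.534, -0.464, 0.534]
force: [-0.0, -0.8, -5.5]
width: 0.0146
```

Emit:
send_rows(
  dr=[
    [0,0,0],
    [0,0,0],
  ],
  travel=[
    [0.002,0,0],
    [0.002,0,0],
  ],
  grip=[0.005,0.005],
)

```text
t: 17.8
position: [0.546, -0.2566, 0.1523]
eef_rot: [0.464, 0.534, 0.464, -0.533]
force: [0.0, 2.2, -5.7]
width: 0.0149
```

Emit:
send_rows(
  dr=[
    [0,0,0],
    [0,0,0],
  ],
  travel=[
    [0,0,-0.001],
    [0.002,0,-0.001],
  ],
  grip=[0.005,0.005],
)

```text
t: 18.0
position: [0.5464, -0.256, 0.1505]
eef_rot: [0.464, 0.534, 0.464, -0.533]
force: [-0.5, 1.6, -5.3]
width: 0.0147
```

Emit:
send_rows(
  dr=[
    [0,0,0],
    [0,0,0],
  ],
  travel=[
    [0.002,0,0],
    [0.002,0,0],
  ],
  grip=[0.005,0.005],
)

```text
t: 18.2
position: [0.5461, -0.256, 0.1478]
eef_rot: [-0.464, -0.533, -0.464, 0.534]
force: [-0.5, 0.4, -5.9]
width: 0.0146
```

Emit:
send_rows(
  dr=[
    [0,0,0],
    [0,0,0],
    [0,0,0],
    [0,0,0],
  ],
  travel=[
    [0.002,0,0],
    [0.004,0,0],
    [0.006,0,0],
    [0.006,0,0],
  ],
  grip=[0.005,0.005,0.005,0.005],
)

```text
t: 18.6
position: [0.5461, -0.256, 0.1419]
eef_rot: [-0.464, -0.533, -0.464, 0.534]
force: [0.3, 2.0, -5.1]
width: 0.0143
```

Emit:
send_rows(
  dr=[
    [0,0,0],
    [0,0,0],
  ],
  travel=[
    [0.0015,0,0],
    [0.0015,0,0],
  ],
  grip=[0.005,0.005],
)

```text
t: 18.8
position: [0.5462, -0.256, 0.1406]
eef_rot: [-0.464, -0.534, -0.464, 0.534]
force: [-0.1, 1.3, -5.8]
width: 0.0143
```

Emit:
send_rows(
  dr=[
    [0,0,0],
    [0,0,0],
  ],
  travel=[
    [0.001,0,0],
    [0.001,0,0],
  ],
  grip=[0.005,0.005],
)

```text
t: 19.0
position: [0.5463, -0.256, 0.1397]
eef_rot: [-0.464, -0.534, -0.464, 0.534]
force: [-0.7, 2.0, -4.6]
width: 0.0144
```

Emit:
send_rows(
  dr=[
    [0,0,0],
    [0,0,0],
  ],
  travel=[
    [0.001,0,0],
    [0.001,0,0],
  ],
  grip=[0.005,0.005],
)

```text
t: 19.2
position: [0.5463, -0.2559, 0.1392]
eef_rot: [0.464, 0.534, 0.464, -0.534]
force: [-1.4, 2.2, -2.2]
width: 0.0146
```

Emit:
send_rows(
  dr=[
    [0,0,0],
    [0,0,0],
  ],
  travel=[
    [0.001,0,0],
    [0.001,0,0],
  ],
  grip=[0.005,0.005],
)

```text
t: 19.4
position: [0.5463, -0.256, 0.1391]
eef_rot: [0.464, 0.534, 0.464, -0.533]
force: [-2.6, 2.7, 5.1]
width: 0.0146
```

Seated at TCP z 0.139, the predicted height, with the force turning upward. A slight press, then a slow release.

Emit:
send_rows(
  dr=[
    [0,0,0],
    [0,0,0],
    [0,0,0],
    [0,0,0],
    [0,0,0],
    [0,0,0],
    [0,0,0],
    [0,0,0],
    [0,0,0],
    [0,0,0],
    [0,0,0],
  ],
  travel=[
    [0.0005,0,0],
    [0.0005,0,0],
    [0,0,0],
    [0,0,0],
    [0,0,0],
    [0,0,0],
    [0,0,0],
    [0,0,0],
    [0,0,0],
    [0,0,0],
    [0,0,0],
  ],
  grip=[0.005,0.005,0.014,0.016,0.018,0.022,0.028,0.036,0.045,0.05,0.05],
  squeeze=30,
)

```text
t: 20.5
position: [0.5463, -0.2561, 0.1378]
eef_rot: [-0.464, -0.534, -0.464, 0.534]
force: [-0.5, 0.4, -0.9]
width: 0.0497
```

Emit:
send_rows(
  dr=[
    [0,0,0],
    [0,0,0],
    [0,0,0],
    [0,0,0],
    [0,0,0],
    [0,0,0],
  ],
  travel=[
    [-0.01,0,0],
    [-0.03,0,0],
    [-0.06,0,0],
    [-0.09,0,0],
    [-0.1,0,0],
    [-0.1,0,0],
  ],
  grip=[0.05,0.05,0.05,0.05,0.05,0.05],
)

```text
t: 21.1
position: [0.547, -0.2564, 0.2398]
eef_rot: [0.465, 0.534, 0.463, -0.533]
force: [-0.3, -0.3, -0.2]
width: 0.0502
```

Emit:
send_rows(
  dr=[
    [0,0,0],
    [0,0,0],
    [0,0,0],
    [0,0,0],
    [0,0,0],
    [0,0,0],
    [0,0,0],
    [0,0,0],
    [0,0,0],
    [0,0,0],
    [0,0,0],
  ],
  travel=[
    [0,0,-0.03],
    [0,0,-0.06],
    [0,0,-0.09],
    [0,0,-0.12],
    [0,0,-0.15],
    [0,0,-0.18],
    [0,0,-0.21],
    [0,0,-0.24],
    [0,0,-0.26],
    [0,0,-0.26],
    [0,0,-0.26],
  ],
  grip=[0.05,0.05,0.05,0.05,0.05,0.05,0.05,0.05,0.05,0.05,0.05],
)

```text
t: 22.2
position: [0.5816, 0.0013, 0.2363]
eef_rot: [-0.464, -0.532, -0.465, 0.534]
force: [0.6, 0.4, 0.6]
width: 0.0501
```

Run:
```python
from plan import *
from fit import *
np.set_printoptions(precision=4,suppress=True)
T=viewer.grab_frame("top");S=viewer.grab_frame("scene")
i=np.zeros((220,230,3),np.uint8); i[:110,:]=T["img"][140:250,265:495]; i[110:,:]=S["img"][95:205,195:425]
cv2.imwrite("pics/g7.png",cv2.resize(i[...,::-1],None,fx=2.7,fy=2.7,interpolation=cv2.INTER_CUBIC))
print(fit([T],"tier",(.5455,-.256,-.14),.094))
# tier floor plane from depth (both cameras)
for p in(T,S):
    g=np.array([[x,y,.006] for x in np.linspace(-.085,.085,35) for y in np.r_[np.linspace(-.06,-.03,7),np.linspace(.03,.06,7)]])
    P=place(g,(.5455,-.256,-.14),.094); uv=project(p,P); w=world(p,uv[:,0],uv[:,1]); d=w[:,2]
    for k in range(4):
        A=np.c_[w[:,0]-.5455,w[:,1]+.256,np.ones(len(w))]; ok=np.abs(d-np.median(d))<.008
        c=np.linalg.lstsq(A[ok],d[ok],rcond=None)[0]
    print("plane slopes, height",c,ok.sum())
for q in("polish_tin","brush","lint_roller","shoe_horn"):
    for r in viewer.trace(T,q)[:1]:
        v,u=np.nonzero(r["mask"]); w=world(T,u,v); print(q,round(r["score"],2),np.round(r["uv"]),np.median(w,0))
plan([0.546,0,.24],1.43)
```

```text
(array([ 0.5424, -0.2557, -0.1411]), np.float64(169.48388477644102), np.float64(3856.0))
plane slopes, height [ 0.0019 -0.0018  0.1004] 453
plane slopes, height [0.0017 0.0319 0.1029] 265
polish_tin 0.78 [260. 160.] [0.6736 0.2983 0.0448]
brush 0.94 [218. 196.] [0.5366 0.4562 0.0581]
lint_roller 0.65 [461. 174.] [ 0.5885 -0.4438  0.0623]
shoe_horn 0.63 [354. 134.] [ 0.7632 -0.0475  0.0305]
t 22.5 pos [0.5823 0.0006 0.2377] q6 [-0.02  0.33  1.54 -0.    1.28  1.69] w 0.0497 F [-0.6  0.3  0.7]
 axes [[-0.0, 0.99, -0.14], [-0.0, -0.14, -0.99], [-1.0, -0.0, 0.0]]
 dr [0.0003, 0.0003, 0.0] travel [-0.0023, -0.0358, 0.0056]
```

View pics/g7.png

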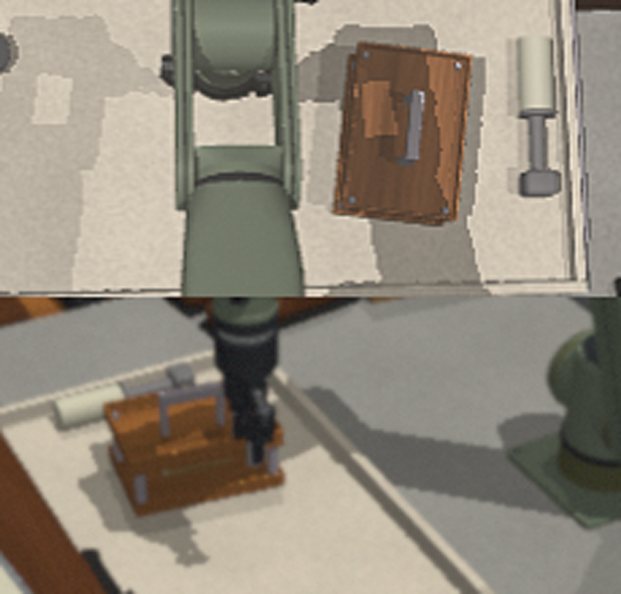

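Top half: the spigots show in all four corner holes. The top camera's depth puts the tier floor at 0.1004 m (0.100 expected), with slopes of about 0.002. Handing in.

```bash
python3 -c "
from bench import manip; print(manip.hand_in())"
```

```text
the job is handed in; nothing more can be done
None
```

I put the kraft roll in the stand's lower tray, released it, and fitted the upper tray over it onto all four posts. The job took 22.5 s of the 72 s allowed. The hand-in gives no verdict, so these are my own last checks.

**What the checks showed:**
- **Seating:** the spigots show in all four corner holes. The upper tray stopped at the predicted height, with 5 N of contact at touchdown and a 0.5 mm press after it.
- **Level:** depth from the top camera puts the tray's floor at 100.4 mm against 100 mm expected, tilted about 0.002 rad.
- **Roll:** it came to rest in the lower tray after about 5 N of contact and stayed there when released, before the upper tray went on.
- **Bystanders:** the tin, brush and lint roller measured where they started.
- **Robot:** the gripper is open and well clear.

**Checks that disagreed or were blocked:**
- **Scene camera tilt:** it gave a slope of 0.03. The gripper was in front of part of the tray in that view, so I relied on the top camera.
- **Tray outline:** the top camera's fit was 3 mm from the stand centre in x. The stand, also brown, shows beneath the tray, so that fit is unreliable.
- **Shoe horn:** it measured about 10 mm off in the last view, where the arm appeared to hide part of it. I never moved the arm near it.

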